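# Seat the weighing pan on its support, tare, and weigh a printed block

## Task

Weigh the large printed block on the bench balance: set the empty steel pan on the balance's four-armed support and turn it gently until it drops fully home over the arms, let go of it, then press the blue tare key all the way down for a moment and let it come up, and only then lay the block in the pan. The load cell is delicate, so never push on the balance, its keys or its pan with more than 20 N (2 kg), do not press the red power key, do not drop the block, and leave the other things on the desk where they are.

Things in the scene. Friction and masses are not known exactly. Their poses are not given: they have to be found in the camera images.
- balance: White bench balance, 190 deep (x) x 140 wide (y), fixed. Origin: under its middle, on the desk; own x points from the keys to the pan support, y left, z up. Housing top round the support is 38 mm high (bubble level 40); the front deck with the keys 30 mm; the sloped black display between them (own x -52 to -15 mm) reaches 41 mm.
- hub (a point): Pan support as it stands unloaded: middle of its top, 56 mm above the desk, at the balance's own x = 38 mm, y = 0. An aluminium cross of two bars, each 48 mm tip to tip, 9 mm wide, 8 mm deep. It turns stiffly on its stem (0.11 N m) and was left askew: its bars stand up to 0.70 rad either way from the balance's x and y axes; that angle is NOT measured (this point has the balance's axes).
- stem (a point): Middle of the top of the pan support as it moves with the load (at the hub when unloaded). The support rides on the load cell's spring, straight down: it yields from 0.6 N, then 1.5 N per mm, at most 6 mm (9.6 N), then it is on a hard stop.
- pan: Loose round steel pan, about 90 g, 66 mm outside diameter, plain upright wall 2.6 mm thick and 25 mm high; grip it round the wall from above. Origin: centre of its lower edge, z up. Hollow underneath: four pads stand down to 2 mm above the lower edge and leave a cross channel 12.5 mm wide and 9 mm deep along the pan's own x and y (a raised cross inside marks it).
- pan_floor (a point): Centre of the pan's inner floor, 13 mm above its lower edge; inside 61 mm across, 12 mm deep. With the channel askew to the bars the pads ride on them, pan origin 54 mm above the desk; with the channel over the bars (within about 0.05 rad and 1.5 mm; every quarter turn fits) the pan drops 9 mm and rests home, origin 45 mm above the desk (up to 1 mm lower under its load).
- printed_block: The large printed block, off-white plastic, 24 (x) x 34 (y) x 13 mm high with one small hole, lying on the blue-grey mat (0.6 mm thin, ignore it). Origin: centre of its underside.
- tare_key (a joint): Travel of the blue tare key in m: 0 up, 0.004 fully down (pressed from 0.003). A spring resists with 1.2 N at first and 4.4 N when fully down, then it is on a hard stop.
- tare_key_top (a point): Middle of the top of the blue tare key, 28 mm (y) x 18 mm (x), standing 37 mm above the desk, 7 mm proud of the front deck; it lies at the balance's own x = -70 mm, y = -36 mm. It is pressed straight down; closed fingertips fit on it.
- power_key (a joint): Travel of the red power key in m, 0 up, 0.004 fully down; it must not be pressed.
- power_key_top (a point): Middle of the top of the red power key, 16 x 14 mm, 76 mm to the left of the tare key on the same deck.
- grip_jaw: Smaller printed part, 17 x 30 x 8 mm, bystander. Origin: centre of its underside.
- bearing_0: Steel ball bearing 22 mm across, 7 mm high, bystander. Origin: centre of its underside.
- marker: Red and white marker pen 135 mm long, bystander. Origin: underside of its middle.
Things that resemble listed ones, but are neither listed nor needed, are in the scene too. What is shaped like the printed_block but brown or turquoise is not meant.

How it is judged:
By the outcome, as a careful person would: the job done as asked, in the order asked, and still so for the second after the job is handed in, with the robot touching nothing.
It also fails if it takes over 72 s, if anything falls off the work surface, if the arm or the gripper's body presses on something with over 40 N, if the wrist force passes 120 N, or if a joint passes its speed limit or range.

## Robot

A 6-joint arm with a two-finger parallel gripper is mounted at the origin on a cart in front of the work surface, level with it; the furniture and walls round the work are solid. World frame = base frame: x ahead of the robot, y to its left, z up, the work surface at z = 0. Lengths are in m, angles in rad, forces in N, time in s.
With the tool pointing down it reaches from about 0.35 to 0.975 m from the base axis. Payload 4.9 kg.
Tool frame: the origin (TCP) lies on the front face of the gripper's body, between the roots of the fingers; the fingertips stand ctrl.finger_overhang ahead of it and the grasp point (between the pads) lies 54 mm ahead of it (ctrl.finger_overhang is the distance from the TCP to the fingertips, in m); z points along the fingers, y is the line along which they close (so a half turn about z gives the same grasp; the last joint's range is limited). The gripper opens to 85 mm and grips with 20 to 120 N. Pads are 22 mm wide; open, the fingers measure 114 mm over their backs; the gripper's body (76 mm by 85 mm) begins 54 mm behind the grasp point. The pads swing forward as they close: fully open they stand 13 mm farther back than shut.
Start: joints at [0.99, 0.053, 1.613, -0, 1.476, -0.119], TCP at [0.278, 0.56, 0.304] pointing down, gripper open.
Joint ranges: [-3.01, 3.01], [-1.01, 2.22], [0.06, 2.58], [-1.02, 4.17], [0.09, 2.62], [-3.14, 3.14]. Speed limits (rad/s): [2.57, 2.57, 3.14, 3.14, 3.14, 3.14].

## Interface

Orientations are given as a rotation vector (axis times angle).
In Python, from station import ctrl, vision gives the robot as it stands. The module is installed in compiled form; this text tells all that it offers.
- The arm moves only by the tool drive_tool, never from a script. Its argument "rows" is a list of rows, each a list of 2 entries, a list of its own where there are three numbers: the shift along the tool's x, y, z in m, then the turn about the tool's z in rad. A call has 1 to 10 rows; each row shifts and turns the commanded pose from where the row before left it, along the tool's axes as they then stand; what a row does not reach is not made up. A row lasts 1/10 s, in which the tool goes at most 50 mm and 8.59 degrees, less where a joint would pass 70% of its speed; a pose out of reach is approached as far as the arm can. A call with a gripper value outside its range is refused whole. "jaw" is the closure, from 0 (fully open) to 1 (shut), set as the call begins (left out, the last holds). The fingers move at their own pace and stop on an object; "grip_force" is the grip in N (left out, the last holds). Time passes only in rows, so rows that do not move let the fingers close. It gives the time, the measured TCP pose, the force, the opening and the grip force at its end, in the units of the state.
- ctrl.get_obs(): the state, without advancing time (a new reading comes with each control period).
- vision.get_image(name): name is "side" or "top"; returns a dict with "image" (480x640x3 uint8, blue, green, red), "vertical_fov" (degrees; the focal length in pixels is half the picture's height over the tangent of half this angle, whatever the lens; pixels are square), "cx", "cy" (the principal point, pixels), "dist_coeffs" ([k1, k2, p1, p2, k3] as OpenCV has them; the pictures are not rectified), "R" (3x3) and "t" (3): a world point X has camera coordinates R X + t. Camera axes: x right, y down, z forward; pixel columns grow to the right and rows downward; lengths in m; the calibration is good to about 2 mm. A picture is of the moment at which its call begins. There is no depth.
- ctrl.finish_job(): hands the job in; it is judged then, once.
The state is a dict: "t": time; "q": joint angles; "dq": joint speeds; "effort": joint torques, N m; "tool_pos": TCP position; "tool_rot": TCP orientation; "contact_force": force on the tool from outside, world axes, zero at the start; "wrist_torque": the same for the moment, N m; "opening": finger opening in m; "grip_force": force on a finger pad.
Only numpy, scipy, OpenCV 4.12 (cv2) and the standard library are available. Lean on these libraries where they do the work, as an engineer would, in place of code of your own. Each camera call takes 0.05 s, during which the arm holds its last target. There are 200 camera calls.

## Working session

There is one attempt and no reset: what is moved stays moved. The work goes in short steps, Python scripts to look and compute and a tool call to move; the robot and the scene stay as the last step left them, time stands still between calls to the robot, and variables do not carry over. Pictures are saved under pics/ and viewed, at most 10 in all, crops included, and the job is handed in when it is done.

Besides the shell and the picture viewer there is one more tool, called after ">>>" as name([rows], argument=value, ...), one row to a line, values as JSON. drive_tool: Moves the arm, as the interface text tells. Its arguments: {"type":"object","properties":{"rows":{"type":"array","items":{"type":"array"}},"jaw":{"type":"number"},"grip_force":{"type":"number"}},"required":["rows"]}

```bash
mkdir -p pics; cat > h.py <<'E'
import numpy as np, cv2
from station import ctrl, vision
def cam(n):
    d=vision.get_image(n); f=240/np.tan(np.radians(d["vertical_fov"])/2)
    d["K"]=np.array([[f,0,d["cx"]],[0,f,d["cy"]],[0,0,1]]); d["D"]=np.array(d["dist_coeffs"],float)
    d["R"]=np.array(d["R"]);d["t"]=np.array(d["t"]); return d
def w(d,px,z):
    p=cv2.undistortPoints(np.array(px,float).reshape(-1,1,2),d["K"],d["D"]).reshape(-1,2)
    r=np.c_[p,np.ones(len(p))]@d["R"]; c=-d["R"].T@d["t"]
    return c+r*((np.broadcast_to(z,len(p))-c[2])/r[:,2])[:,None]
def px(d,X):
    return cv2.projectPoints(np.array(X,float).reshape(-1,1,3),cv2.Rodrigues(d["R"])[0],d["t"],d["K"],d["D"])[0].reshape(-1,2)
E
python3 - <<'E'
from h import *
for n in("top","side"):
    d=cam(n); cv2.imwrite(f"pics/{n}0.png",d["image"]); print(n,-d["R"].T@d["t"],d["R"][2],d["K"][0,0])
print(ctrl.get_obs(),ctrl.finger_overhang)
E
```

```text
top [0.42438143 0.28754425 0.92977198] [ 0.0878177  -0.01566504 -0.99601338] 474.18228066931573
side [0.18525662 1.27404037 0.58102095] [ 0.25708696 -0.84795235 -0.46355486] 515.077688868622
{'t': 0.1, 'q': array([ 9.89981210e-01,  5.32745965e-02,  1.61416751e+00, -7.48039322e-06,
        1.47598059e+00, -1.18998320e-01]), 'dq': array([ 1.58393626e-05, -5.87902679e-04, -2.92793711e-03, -1.38815359e-03,
       -1.07830971e-03,  1.10141260e-03]), 'effort': array([ 4.82367777e-04, -3.94903994e+01, -3.71363139e+01, -1.01491812e-04,
        3.87670836e-03, -1.73906841e-05]), 'tool_pos': array([0.27824658, 0.55916501, 0.30278944]), 'tool_rot': array([-7.18847548e-01, -3.05760655e+00,  2.70390411e-03]), 'contact_force': array([-0.03457071, -0.95638282, -1.04831215]), 'wrist_torque': array([-0.01372884, -0.03299272,  0.01670105]), 'grip_force': 0.0, 'opening': 0.08523126864852315} 0.0726
```

View pics/top0.png

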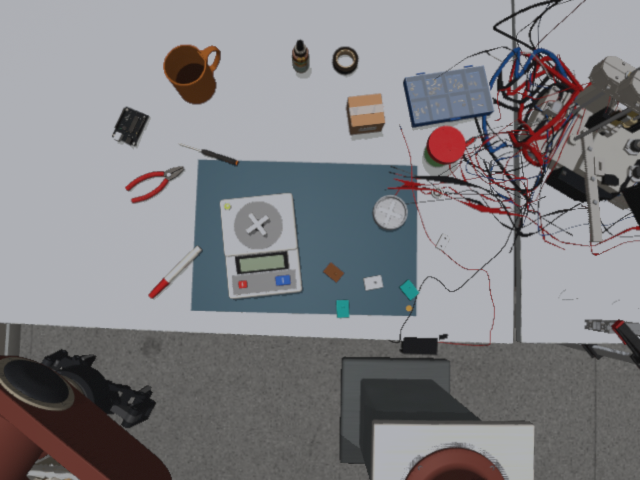

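View pics/side0.png

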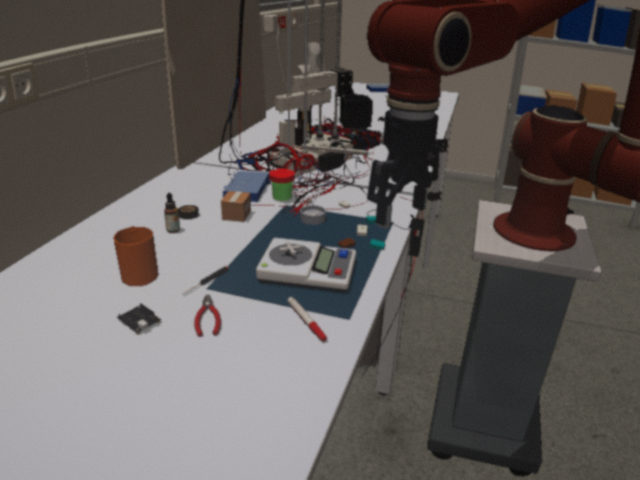

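Candidates for the block: off-white on the mat (373,283), brown (333,272), turquoise (409,290) and (343,308), and an off-white part off the mat (443,241). I choose (373,283). The balance is around (260,245) and the pan around (390,212). One close crop to check.

```bash
python3 - <<'E'
from h import *
d=cam("top"); im=d["image"]
a=cv2.resize(im[190:305,215:305],None,fx=5,fy=5,interpolation=3)   #450x575
b=cv2.resize(im[190:248,370:428],None,fx=5,fy=5,interpolation=3)   #290x290
c=cv2.resize(im[255:313,355:413],None,fx=5,fy=5,interpolation=3)
o=np.zeros((580,740,3),np.uint8); o[:575,:450]=a; o[:290,450:]=b; o[290:,450:]=c
cv2.imwrite("pics/crop1.png",o)
E
```

```text
(no output)
```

View pics/crop1.png

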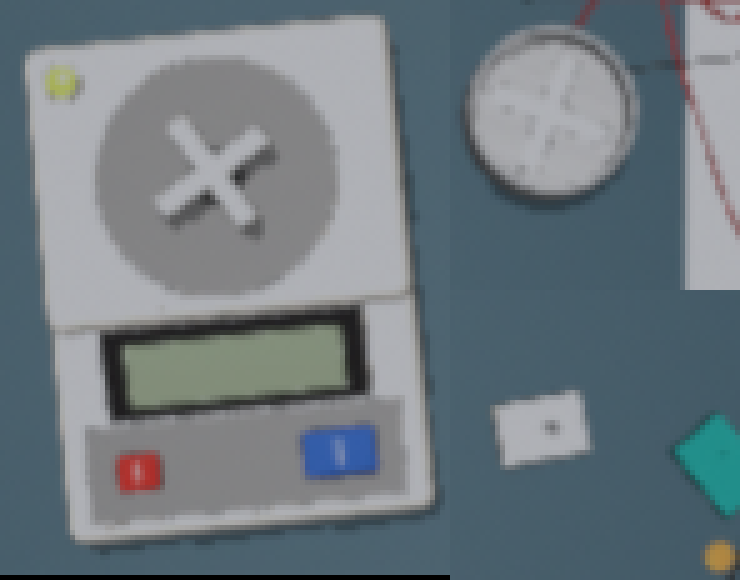

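The crop confirms a plain off-white block with one hole, at crop (542,428) = px (373,283). The support cross is at crop (214,173), the blue key at (340,452), the red key at (138,473) and the pan at (552,112).

```bash
python3 - <<'E'
from h import *
d=cam("top")
A=lambda p,ox,oy:(np.array(p,float)+.5)/5-.5+[ox,oy]
P=lambda l,ox,oy,z:w(d,A(l,ox,oy),z)
np.set_printoptions(precision=4,suppress=True)
def ang(a,b): v=b-a; return np.arctan2(v[1],v[0])
t=P([(180,122),(250,224),(262,134),(163,208)],215,190,.056)
print("hub",t.mean(0),"arm angs",ang(t[0],t[1]),ang(t[2],t[3]))
tk=P([(304,430),(374,425),(379,470),(309,479)],215,190,.037); print("tare",tk.mean(0))
rk=P([(118,457),(157,452),(162,488),(123,494)],215,190,.037); print("red",rk.mean(0), "kk ang+90",ang(tk.mean(0),rk.mean(0))-np.pi/2)
th=ang(tk.mean(0),rk.mean(0))-np.pi/2
hc=P([(25,52),(383,16),(411,292),(50,328)],215,190,.038); print("house",hc,ang(hc[1],hc[0])-np.pi/2,ang(hc[2],hc[1]),ang(hc[3],hc[0]))
print("hub-tare dist expect",.108,.036,t.mean(0)-tk.mean(0))
print("pan rim",P([(552,112)],370-90,190,.025))
x=P([(567,58),(541,168),(494,92),(606,132)],370-90,190,.015); print("pan cross",x.mean(0),ang(x[1],x[0]),ang(x[3],x[2]))
b=P([(493,406),(582,391),(590,450),(502,466)],355-90,255-58,.013); print("block",b.mean(0),ang(b[1],b[0]),ang(b[2],b[3]),ang(b[3],b[0]),np.linalg.norm(b[1]-b[0]),np.linalg.norm(b[3]-b[0]))
o=ctrl.get_obs(); import cv2
R=cv2.Rodrigues(o["tool_rot"])[0]; print(R,o["t"])
E
```

```text
hub [0.5242 0.3889 0.056 ] arm angs -2.5095969193647316 2.2462523741214415
tare [0.4224 0.3394 0.037 ]
red [0.4123 0.4146 0.037 ] kk ang+90 0.1336539854590253
house [[0.5702 0.4644 0.038 ]
 [0.5877 0.3288 0.038 ]
 [0.4828 0.3151 0.038 ]
 [0.4656 0.4504 0.038 ]] 0.12831048562368785 0.1302284907245221 0.1332867528700716
hub-tare dist expect 0.108 0.036 [0.1018 0.0494 0.019 ]
pan rim [[0.558  0.1376 0.025 ]]
pan cross [0.5593 0.1359 0.015 ] -0.21954549737467718 1.2533306113563036
block [0.422 0.167 0.013] 1.7605940772580053 1.7722496426176217 0.1678572881672295 0.03507122030877768 0.023324924764417297
[[-0.8953  0.4455 -0.0007]
 [ 0.4455  0.8953 -0.0011]
 [ 0.0001 -0.0013 -1.    ]] 0.2
```

```bash
cat > fit.py <<'E'
from h import *
from scipy.optimize import differential_evolution as DE
S=6
def render(d,polys,win):
    x0,y0,x1,y1=win; m=np.zeros(((y1-y0)*S,(x1-x0)*S),np.float32)
    for P in polys:
        q=(px(d,P)-[x0,y0]+.5)*S
        m2=np.zeros_like(m); cv2.fillPoly(m2,[np.round(q*16).astype(np.int32)],1.,shift=4); m=np.maximum(m,m2)
    return cv2.resize(m,(x1-x0,y1-y0),interpolation=cv2.INTER_AREA)
def hull(d,X):
    return X[cv2.convexHull(px(d,X).astype(np.float32),returnPoints=False).ravel()]
def rot(a): return np.array([[np.cos(a),-np.sin(a)],[np.sin(a),np.cos(a)]])
def rect(x,y,a,hx,hy,z):
    p=np.array([[-hx,-hy],[hx,-hy],[hx,hy],[-hx,hy]])@rot(a).T+[x,y]; return np.c_[p,np.full(4,z)]
def circ(x,y,r,z): t=np.linspace(0,2*np.pi,60)[:-1]; return np.c_[x+r*np.cos(t),y+r*np.sin(t),np.full(59,z)]
def cross(d,x,y,a,L,wd,z): return [rect(x,y,a,L,wd,z),rect(x,y,a,wd,L,z)]
def fit(d,g,polyf,b,win,mask=None):
    x0,y0,x1,y1=win; I=g[y0:y1,x0:x1].astype(float); M=np.ones(I.shape,bool) if mask is None else mask
    def cost(p):
        m=cv2.GaussianBlur(render(d,polyf(p),win),(0,0),.6); return -np.corrcoef(m[M],I[M])[0,1]
    r=DE(cost,b,seed=1,maxiter=60,popsize=12,tol=1e-6); return np.round(r.x,4),round(r.fun,3)
E
python3 - <<'E'
from fit import *
d=cam("top"); im=d["image"]; g=cv2.cvtColor(im,cv2.COLOR_BGR2GRAY); sat=255-cv2.cvtColor(im,cv2.COLOR_BGR2HSV)[...,1]
hw=(240,208,276,242)
print("hub",fit(d,g,lambda p:cross(d,p[0],p[1],p[2],.024,.0045,.056),[(.515,.535),(.38,.40),(.3,1.0)],hw))
pw=(366,188,407,238)
pf=lambda p:[(lambda X:hull(d,X))(np.r_[circ(p[0],p[1],.033,.025),circ(p[0],p[1],.033,0)])]
r,c=fit(d,np.minimum(sat,255),pf,[(.545,.575),(.12,.15)],pw); print("pan",r,c)
m=render(d,[circ(r[0],r[1],.026,.013)],pw)>.9
for wd in(.004,.00625): print("pcross",fit(d,g,lambda p:cross(d,p[0],p[1],p[2],.026,wd,.014),[(r[0]-.004,r[0]+.004),(r[1]-.004,r[1]+.004),(-.7,.3)],pw,m))
print("block",fit(d,g,lambda p:[hull(d,np.r_[rect(*p,.012,.017,0),rect(*p,.012,.017,.013)])],[(.41,.435),(.155,.18),(-.2,.5)],(360,270,388,297)))
th=.131
print("tare",fit(d,sat.max()-sat,lambda p:[rect(p[0],p[1],th,.009,.014,.037)],[(.41,.435),(.33,.35)],(268,268,298,292)))
E
```

```text
hub (array([0.5253, 0.3906, 0.6629]), np.float64(-0.781))
pan [0.5596 0.1366] -0.963
pcross (array([ 0.5596,  0.1387, -0.3624]), np.float64(-0.528))
pcross (array([ 0.5589,  0.1406, -0.3398]), np.float64(-0.396))
block (array([0.4223, 0.1667, 0.2089]), np.float64(-0.984))
tare (array([0.4224, 0.3403]), np.float64(-0.985))
```

>>> drive_tool([
  [[-0.037,-0.021,0],0],
  [[-0.037,-0.021,0],0],
  [[-0.037,-0.021,0.01],0],
  [[-0.037,-0.021,0.01],0],
  [[-0.037,-0.021,0.01],0],
  [[-0.037,-0.021,0.01],0],
  [[-0.037,-0.021,0.01],0],
  [[-0.037,-0.021,0.01],0],
  [[-0.037,-0.021,0.01],0],
  [[-0.037,-0.021,0.01],0],
], jaw=0, grip_force=25)

```text
t: 1.25
tool_pos: [0.5168, 0.2051, 0.2236]
tool_rot: [0.719, 3.058, 0.0]
contact_force: [0.4, 0.9, 1.1]
opening: 0.0854
grip_force: 0.0
```

```bash
cat > go.py <<'E'
from h import *
import sys
def st():
    o=ctrl.get_obs(); R=cv2.Rodrigues(o["tool_rot"])[0]; return o,R
def go(x,y,z,yaw=None):
    o,R=st(); d=R.T@(np.array([x,y,z])-o["tool_pos"]); a=np.arctan2(R[1,1],R[0,1])
    print("t",round(o["t"],2),"pos",np.round(o["tool_pos"],4),"yaw y-axis",round(a,4),"tilt",np.round(R[:,2],4),"F",np.round(o["contact_force"],1),"T",np.round(o["wrist_torque"],2),"open",round(o["opening"],4),"grip",o["grip_force"],"q6",round(o["q"][5],2))
    print("tool shift",np.round(d,4),"turn",None if yaw is None else round(-(yaw-a),4))
if __name__=="__main__": go(*map(float,sys.argv[1:]))
E
python3 go.py .559 .137 .15; python3 -c "from station import ctrl;print(ctrl.finger_overhang)"
```

```text
t 1.25 pos [0.5168 0.2051 0.2236] yaw y-axis 1.1089 tilt [ 3.e-04  2.e-04 -1.e+00] F [0.4 0.9 1.1] T [ 0.03 -0.03  0.02] open 0.0854 grip 0.0 q6 -0.87
tool shift [-0.0681 -0.0422  0.0736] turn None
0.0726
```

>>> drive_tool([
  [[-0.0165,-0.0105,0.018],0],
  [[-0.0165,-0.0105,0.018],0],
  [[-0.0165,-0.0105,0.018],0],
  [[-0.0165,-0.0105,0.018],0],
  [[0,0,0],0],
  [[0,0,0],0],
  [[0,0,0],0],
])

```text
t: 1.95
tool_pos: [0.5568, 0.1403, 0.153]
tool_rot: [0.718, 3.057, 0.001]
contact_force: [0.1, 0.3, 0.2]
opening: 0.0855
grip_force: 0.0
```

```bash
python3 go.py .559 .137 .078
```

```text
t 1.95 pos [0.5568 0.1403 0.153 ] yaw y-axis 1.1095 tilt [ 1.4e-03  5.0e-04 -1.0e+00] F [0.1 0.3 0.2] T [-0.   -0.04 -0.01] open 0.0855 grip 0.0 q6 -0.99
tool shift [-0.0034 -0.002   0.075 ] turn None
```

>>> drive_tool([
  [[-0.0034,-0.002,0.01],0],
  [[0,0,0.02],0],
  [[0,0,0.02],0],
  [[0,0,0.015],0],
  [[0,0,0.01],0],
  [[0,0,0],0],
  [[0,0,0],0],
])

```text
t: 2.65
tool_pos: [0.559, 0.1365, 0.0773]
tool_rot: [0.719, 3.058, 0.0]
contact_force: [0.1, -0.1, 0.5]
opening: 0.0855
grip_force: 0.0
```

```bash
python3 go.py .559 .137 .078; python3 - <<'E'
from h import *
s=cam("side")["image"];t=cam("top")["image"]
cv2.imwrite("pics/g1.png",np.hstack([cv2.resize(s[170:270,250:350],(400,400),interpolation=3),cv2.resize(t[165:265,340:440],(400,400),interpolation=3)]))
E
```

```text
t 2.65 pos [0.559  0.1365 0.0773] yaw y-axis 1.1092 tilt [ 6.e-04  1.e-04 -1.e+00] F [ 0.1 -0.1  0.5] T [-0.03  0.03  0.04] open 0.0855 grip 0.0 q6 -1.0
tool shift [ 0.0002  0.0005 -0.0007] turn None
```

View pics/g1.png

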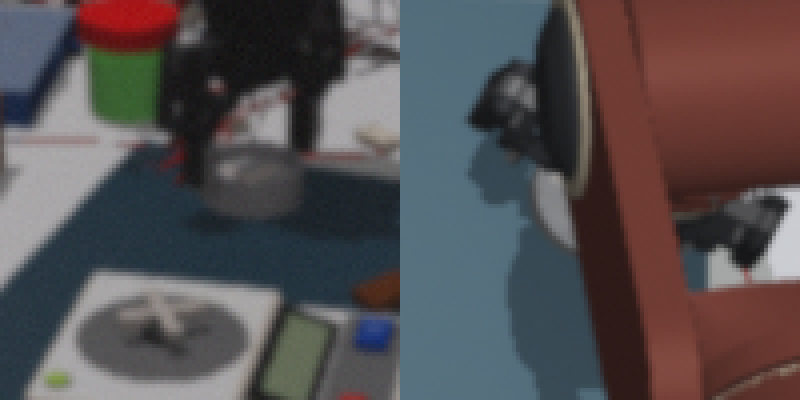

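The side crop shows the fingers either side of the pan, at (195,150) and (303,130), with the pan at (255,180). I lower 3 mm and close.

>>> drive_tool([
  [[0,0,0.003],0],
  [[0,0,0],0],
  [[0,0,0],0],
  [[0,0,0],0],
  [[0,0,0],0],
  [[0,0,0],0],
  [[0,0,0],0],
  [[0,0,0],0],
], jaw=1, grip_force=25)

```text
t: 3.55
tool_pos: [0.5593, 0.1364, 0.0748]
tool_rot: [0.719, 3.057, 0.001]
contact_force: [-1.0, -0.1, 5.0]
opening: 0.0646
grip_force: 28.4
```

>>> drive_tool([
  [[0,0,-0.005],0],
  [[0,0,-0.02],0],
  [[0,0,-0.03],0],
  [[0,0,-0.03],0],
  [[0,0,-0.02],0],
  [[0,0,0],0],
  [[0,0,0],0],
])

```text
t: 4.25
tool_pos: [0.5582, 0.1363, 0.1781]
tool_rot: [-0.719, -3.057, 0.0]
contact_force: [0.5, -0.2, -2.0]
opening: 0.0648
grip_force: 28.2
```

```bash
python3 go.py .525 .390 .18
```

```text
t 4.25 pos [0.5582 0.1363 0.1781] yaw y-axis 1.109 tilt [-9.e-04 -1.e-04 -1.e+00] F [ 0.5 -0.2 -2. ] T [-0.03 -0.04  0.04] open 0.0648 grip 28.24186010286212 q6 -1.0
tool shift [ 0.1427  0.2124 -0.0019] turn None
```

>>> drive_tool([
  [[0.01,0.015,0],0],
  [[0.015,0.0225,0],0],
  [[0.016,0.024,0],0],
  [[0.016,0.024,0],0],
  [[0.016,0.024,0],0],
  [[0.016,0.024,0],0],
  [[0.016,0.024,0],0],
  [[0.016,0.024,0],0],
  [[0.015,0.0205,0],0],
  [[0.007,0.01,0],0],
])

```text
t: 5.25
tool_pos: [0.5234, 0.391, 0.1758]
tool_rot: [-0.715, -3.055, 0.004]
contact_force: [0.5, -0.4, -1.1]
opening: 0.0653
grip_force: 28.3
```

>>> drive_tool([
  [[0,0,0],0.05],
  [[0,0,0],0.1],
  [[0,0,0],0.1],
  [[0,0,0],0.1],
  [[0,0,0],0.07],
  [[0,0,0],0],
  [[0,0,0],0],
  [[0,0,0],0],
])

```text
t: 6.05
tool_pos: [0.5249, 0.3894, 0.1781]
tool_rot: [-1.339, -2.841, 0.002]
contact_force: [-0.2, 0.3, -0.9]
opening: 0.065
grip_force: 28.3
```

```bash
python3 go.py .525 .390 .135; python3 - <<'E'
from h import *
d=cam("side"); s=d["image"];e=cam("top");t=e["image"]
cv2.imwrite("pics/g2.png",np.hstack([cv2.resize(s[170:295,240:365],(400,400),interpolation=3),cv2.resize(t[170:270,200:300],(400,400),interpolation=3)]))
o=ctrl.get_obs()["tool_pos"]; print(px(d,[[.525,.39,.056],o-[0,0,.0748],o-[0,0,.0498]]))
E
```

```text
t 6.05 pos [0.5249 0.3894 0.1781] yaw y-axis 0.6897 tilt [-1.e-03 -7.e-04 -1.e+00] F [-0.2  0.3 -0.9] T [0.01 0.02 0.01] open 0.065 grip 28.25253775343299 q6 -0.17
tool shift [0.0004 0.0005 0.0431] turn None
[[289.10322248 246.14290738]
 [289.06656176 225.73787801]
 [289.0302951  214.76141414]]
```

View pics/g2.png

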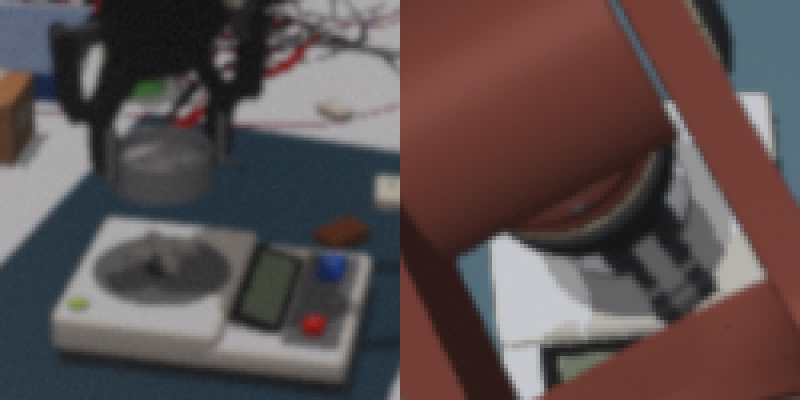

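```bash
python3 - <<'E'
from fit import *
d=cam("side"); g=cv2.cvtColor(cv2.imread("pics/side0.png"),cv2.COLOR_BGR2GRAY); 
hw=(273,238,309,260)
b=[(.505,.545),(.37,.41),(.4,.9)]
print("flat",fit(d,g,lambda p:cross(d,p[0],p[1],p[2],.024,.0045,.056),b,hw))
def f3(p):
    A=cross(d,*p,.024,.0045,.056);B=cross(d,*p,.024,.0045,.048)
    return [hull(d,np.r_[A[i],B[i]]) for i in(0,1)]
print("3d",fit(d,g,f3,b,hw))
# tare/red/housing check in side: tare key
im=cv2.imread("pics/side0.png"); sat=cv2.cvtColor(im,cv2.COLOR_BGR2HSV)[...,1]
print("tare",fit(d,(im[...,0].astype(int)-im[...,2]).clip(0),lambda p:[rect(p[0],p[1],.131,.009,.014,.037)],[(.40,.445),(.32,.36)],(332,244,356,262)))
cv2.imwrite("pics/side_hub.png",cv2.resize(im[225:275,265:330],None,fx=10,fy=10,interpolation=3))
print(px(d,[[.525,.39,.056],[.4224,.3403,.037]]))
E
```

```text
flat (array([0.5424, 0.3775, 0.8183]), np.float64(-0.506))
3d (array([0.5449, 0.3705, 0.4065]), np.float64(-0.609))
tare (array([0.4196, 0.3453]), np.float64(-0.957))
[[289.10322248 246.14290738]
 [342.16063828 251.44287421]]
```

View pics/side_hub.png

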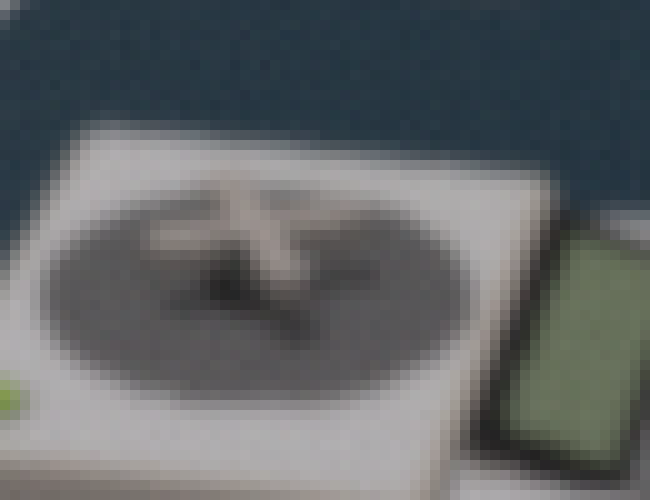

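The side crop shows the cross centre at px (289.7,247.0). The pan above it is centred on the same column, so they line up. Now I lower it.

>>> drive_tool([
  [[0.0004,0.0005,0.01],0],
  [[0,0,0.015],0],
  [[0,0,0.012],0],
  [[0,0,0.007],0],
  [[0,0,0],0],
  [[0,0,0],0],
  [[0,0,0],0],
])

```text
t: 6.9
tool_pos: [0.5257, 0.3907, 0.1356]
tool_rot: [1.34, 2.841, 0.002]
contact_force: [-0.5, 0.1, -1.1]
opening: 0.0649
grip_force: 28.3
```

>>> drive_tool([
  [[0,0,0.002],0],
  [[0,0,0.002],0],
  [[0,0,0.001],0],
  [[0,0,0.001],0],
  [[0,0,0],0],
  [[0,0,0],0],
])

```text
t: 7.5
tool_pos: [0.5252, 0.3905, 0.1289]
tool_rot: [-1.341, -2.841, 0.0]
contact_force: [-0.6, 0.4, -0.9]
opening: 0.065
grip_force: 28.3
```

>>> drive_tool([
  [[0,0,0.001],0],
  [[0,0,0.001],0],
  [[0,0,0],0],
  [[0,0,0],0],
])

```text
t: 7.9
tool_pos: [0.5253, 0.3906, 0.1273]
tool_rot: [1.341, 2.841, 0.001]
contact_force: [-0.6, -0.5, 0.8]
opening: 0.0652
grip_force: 28.4
```

>>> drive_tool([
  [[0,0,0.001],0],
  [[0,0,0],0],
  [[0,0,0],0],
])

```text
t: 8.2
tool_pos: [0.5254, 0.3906, 0.1263]
tool_rot: [1.341, 2.841, 0.001]
contact_force: [-0.8, 0.1, 2.9]
opening: 0.0648
grip_force: 28.5
```

>>> drive_tool([
  [[0,0,0],0.02],
  [[0,0,0],0.02],
  [[0,0,0],0.02],
  [[0,0,0],0],
  [[0,0,0],0],
])

```text
t: 8.7
tool_pos: [0.5256, 0.3906, 0.1262]
tool_rot: [1.425, 2.799, 0.002]
contact_force: [1.3, 0.5, 1.0]
opening: 0.065
grip_force: 28.6
```

>>> drive_tool([
  [[0,0,0],0.02],
  [[0,0,0],0.02],
  [[0,0,0],0],
  [[0,0,0],0],
  [[0,0,0],0],
])

```text
t: 9.2
tool_pos: [0.5248, 0.3903, 0.1253]
tool_rot: [-1.481, -2.77, 0.002]
contact_force: [-0.1, -0.2, -1.7]
opening: 0.0649
grip_force: 28.3
```

>>> drive_tool([
  [[0,0,0.001],0],
  [[0,0,0],0],
  [[0,0,0],0],
])

```text
t: 9.5
tool_pos: [0.5252, 0.3905, 0.1248]
tool_rot: [-1.481, -2.77, 0.0]
contact_force: [0.2, -0.4, -1.1]
opening: 0.0648
grip_force: 28.3
```

```bash
python3 go.py .525 .390 .1198
```

```text
t 9.5 pos [0.5252 0.3905 0.1248] yaw y-axis 0.589 tilt [-2.e-04 -1.e-04 -1.e+00] F [ 0.2 -0.4 -1.1] T [ 0.02 -0.03 -0.01] open 0.0648 grip 28.258223365992308 q6 -0.06
tool shift [-0.0003 -0.0004  0.005 ] turn None
```

>>> drive_tool([
  [[0,0,0],0.015],
  [[0,0,0],0.015],
  [[0,0,0.001],0],
  [[0,0,0.001],0],
  [[0,0,0.001],0],
  [[0,0,0],0],
  [[0,0,0],0],
])

```text
t: 10.2
tool_pos: [0.5252, 0.3904, 0.1218]
tool_rot: [-1.522, -2.748, 0.0]
contact_force: [-0.5, -0.9, -0.6]
opening: 0.0647
grip_force: 28.3
```

>>> drive_tool([
  [[0,0,0.001],0],
  [[0,0,0.001],0],
  [[0,0,0.001],0],
  [[0,0,0],0],
  [[0,0,0],0],
])

```text
t: 10.7
tool_pos: [0.5253, 0.3905, 0.1191]
tool_rot: [1.522, 2.748, 0.0]
contact_force: [-0.0, -0.2, 0.6]
opening: 0.0651
grip_force: 28.4
```

>>> drive_tool([
  [[0,0,0.0005],0],
  [[0,0,0],0],
])

```text
t: 10.9
tool_pos: [0.5253, 0.3905, 0.1186]
tool_rot: [1.522, 2.748, 0.0]
contact_force: [-0.8, -0.2, 1.0]
opening: 0.065
grip_force: 28.4
```

>>> drive_tool([
  [[0,0,0],0],
  [[0,0,0],0],
  [[0,0,0],0],
  [[0,0,0],0],
  [[0,0,0],0],
  [[0,0,0],0],
], jaw=0)

```text
t: 11.5
tool_pos: [0.5252, 0.3905, 0.1184]
tool_rot: [-1.522, -2.748, 0.0]
contact_force: [-0.6, 0.0, 0.4]
opening: 0.0852
grip_force: 0.0
```

>>> drive_tool([
  [[0,0,-0.01],0],
  [[0,0,-0.02],0],
  [[0,0,-0.03],0],
  [[0,0,-0.03],0],
  [[0,0,0],0],
  [[0,0,0],0],
])

```text
t: 12.1
tool_pos: [0.5257, 0.3908, 0.2101]
tool_rot: [1.522, 2.747, 0.004]
contact_force: [-0.2, 0.3, -0.2]
opening: 0.0855
grip_force: 0.0
```

```bash
python3 go.py .4224 .3403 .16; python3 - <<'E'
from fit import *
d=cam("side"); im=d["image"]
cv2.imwrite("pics/pan_home.png",cv2.resize(im[205:285,240:350],None,fx=7,fy=7,interpolation=3))
for z in(.045,.054):
    q=(px(d,np.r_[circ(.525,.39,.033,z),circ(.525,.39,.033,z+.025)])-[240,205]+.5)*7; print(z,q.min(0),q.max(0))
E
```

```text
t 12.1 pos [0.5257 0.3908 0.2101] yaw y-axis 0.559 tilt [ 0.0025  0.0014 -1.    ] F [-0.2  0.3 -0.2] T [ 0.01  0.02 -0.08] open 0.0855 grip 0.0 q6 -0.03
tool shift [ 0.012  -0.1145  0.0498] turn None
0.045 [236.14114353 199.25180419] [457.72061087 378.87839535]
0.054 [235.5981133  173.08124773] [458.04712738 352.28015438]
```

View pics/pan_home.png

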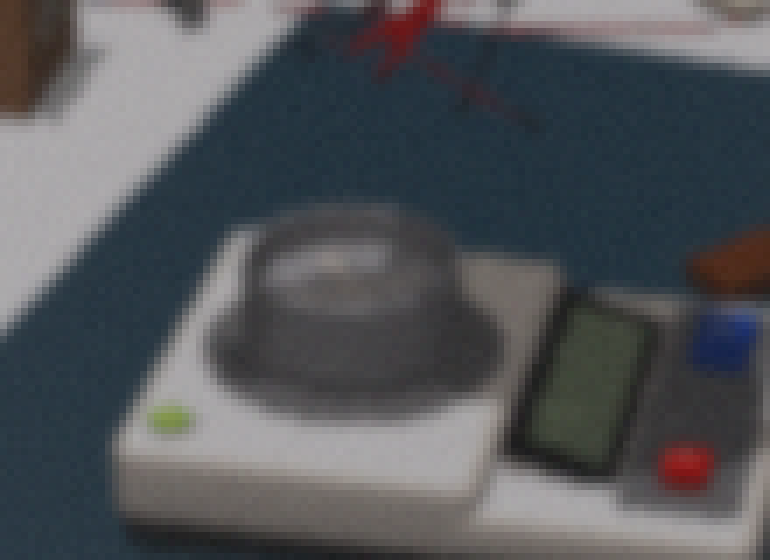

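The pan's rim spans crop rows 203–388, which matches the home height (predicted 199–379; 26 px higher if it were riding on the arms). It sits level. Next is the tare key.

>>> drive_tool([
  [[0.002,-0.02,0],0],
  [[0.003,-0.03,0],0],
  [[0.004,-0.035,0],0],
  [[0.003,-0.0295,0],0],
  [[0,0,0.01],-0.1],
  [[0,0,0.01],-0.14],
  [[0,0,0.01],-0.14],
  [[0,0,0],-0.14],
  [[0,0,0],-0.14],
  [[0,0,0],-0.14],
], jaw=1)

```text
t: 13.15
tool_pos: [0.4207, 0.3393, 0.1762]
tool_rot: [-0.323, -3.122, 0.004]
contact_force: [-0.3, -0.4, 0.2]
opening: 0.0001
grip_force: 0.0
```

>>> drive_tool([
  [[0,0,0],-0.14],
  [[0,0,0],-0.14],
  [[0,0,0],-0.06],
  [[0,0,0],0],
  [[0,0,0],0],
  [[0,0,0],0],
])

```text
t: 13.75
tool_pos: [0.4215, 0.3397, 0.1777]
tool_rot: [0.2, -3.134, 0.001]
contact_force: [-0.4, 0.6, 0.4]
opening: -0.0002
grip_force: 0.0
```

```bash
python3 go.py .4224 .341 .125 1.70; python3 -c "from station import ctrl;print(ctrl.finger_overhang)"
```

```text
t 13.75 pos [0.4215 0.3397 0.1777] yaw y-axis 1.6981 tilt [-1.1e-03 -7.0e-04 -1.0e+00] F [-0.4  0.6  0.4] T [ 0.03 -0.03 -0.01] open -0.0002 grip 0.0 q6 -1.16
tool shift [-0.0012  0.0012  0.0527] turn -0.0019
0.0726
```

>>> drive_tool([
  [[-0.001,0.001,0.015],0],
  [[0,0,0.02],0],
  [[0,0,0.017],0],
  [[0,0,0.008],0],
  [[0,0,0.004],0],
  [[0,0,0],0],
  [[0,0,0],0],
])

```text
t: 14.45
tool_pos: [0.4231, 0.3413, 0.1151]
tool_rot: [-0.201, 3.134, 0.001]
contact_force: [-0.1, 0.9, 0.6]
opening: -0.0002
grip_force: 0.0
```

>>> drive_tool([
  [[0,0,0.002],0],
  [[0,0,0.002],0],
  [[0,0,0],0],
  [[0,0,0],0],
])

```text
t: 14.85
tool_pos: [0.4227, 0.3411, 0.1105]
tool_rot: [-0.201, 3.135, 0.0]
contact_force: [-0.7, -0.6, 0.3]
opening: -0.0002
grip_force: 0.0
```

>>> drive_tool([
  [[0,0,0.001],0],
  [[0,0,0.001],0],
  [[0,0,0.001],0],
  [[0,0,0],0],
  [[0,0,0],0],
])

```text
t: 15.35
tool_pos: [0.4228, 0.3412, 0.1077]
tool_rot: [-0.201, 3.135, 0.0]
contact_force: [-0.7, -0.0, 3.4]
opening: 0.0001
grip_force: 1.4
```

>>> drive_tool([
  [[0,0,0.001],0],
  [[0,0,0],0],
  [[0,0,0],0],
])

```text
t: 15.65
tool_pos: [0.4228, 0.3411, 0.1066]
tool_rot: [-0.201, 3.135, 0.0]
contact_force: [-1.0, -0.3, 2.3]
opening: 0.0001
grip_force: 1.8
```

>>> drive_tool([
  [[0,0,0.0007],0],
  [[0,0,0],0],
  [[0,0,0],0],
])

```text
t: 15.95
tool_pos: [0.4228, 0.3411, 0.1059]
tool_rot: [-0.201, 3.135, 0.0]
contact_force: [-1.4, 0.9, 3.5]
opening: -0.0001
grip_force: 2.0
```

>>> drive_tool([
  [[0,0,0.0005],0],
  [[0,0,0],0],
  [[0,0,0],0],
  [[0,0,0],0],
])

```text
t: 16.35
tool_pos: [0.4228, 0.3411, 0.1056]
tool_rot: [-0.201, 3.135, 0.0]
contact_force: [-0.3, -0.4, 6.0]
opening: 0.0005
grip_force: 2.9
```

>>> drive_tool([
  [[0,0,0.0003],0],
  [[0,0,0],0],
  [[0,0,0],0],
  [[0,0,0],0],
])

```text
t: 16.75
tool_pos: [0.4229, 0.3412, 0.1056]
tool_rot: [-0.201, 3.135, 0.0]
contact_force: [-1.5, -0.6, 8.0]
opening: 0.0002
grip_force: 3.7
```

>>> drive_tool([
  [[0,0,-0.003],0],
  [[0,0,-0.006],0],
  [[0,0,-0.02],0],
  [[0,0,-0.03],0],
  [[0,0,-0.02],0],
  [[0,0,0],0],
  [[0,0,0],0],
])

```text
t: 17.45
tool_pos: [0.4223, 0.3408, 0.1832]
tool_rot: [0.201, -3.135, 0.001]
contact_force: [0.2, 0.9, -0.0]
opening: 0.0001
grip_force: 0.0
```

```bash
python3 go.py .4223 .1667 .15 0.2
```

```text
t 17.45 pos [0.4223 0.3408 0.1832] yaw y-axis 1.699 tilt [-6.e-04 -4.e-04 -1.e+00] F [ 0.2  0.9 -0. ] T [ 0.   -0.01  0.02] open 0.0001 grip 0.0 q6 -1.16
tool shift [ 0.0222 -0.1727  0.0333] turn 1.499
```

>>> drive_tool([
  [[0.002,-0.018,0],0],
  [[0.004,-0.03,0],0],
  [[0.005,-0.038,0],0],
  [[0.005,-0.038,0],0],
  [[0.004,-0.03,0],0],
  [[0.002,-0.0187,0.01],0],
  [[0,0,0.01],0.1],
  [[0,0,0.01],0.14],
  [[0,0,0],0.14],
  [[0,0,0],0.14],
], jaw=0.5)

```text
t: 18.45
tool_pos: [0.4212, 0.1656, 0.1512]
tool_rot: [-0.621, -3.075, 0.004]
contact_force: [0.2, 0.8, 0.3]
opening: 0.0428
grip_force: 0.0
```

>>> drive_tool([
  [[0,0,0],0.14],
  [[0,0,0],0.14],
  [[0,0,0],0.14],
  [[0,0,0],0.14],
  [[0,0,0],0.14],
  [[0,0,0],0.14],
  [[0,0,0],0.13],
  [[0,0,0],0],
  [[0,0,0],0],
  [[0,0,0],0],
])

```text
t: 19.45
tool_pos: [0.4224, 0.1665, 0.1532]
tool_rot: [-1.975, -2.442, 0.002]
contact_force: [0.8, 0.0, -0.1]
opening: 0.0425
grip_force: 0.0
```

```bash
python3 go.py .4223 .1667 .095 0.2
```

```text
t 19.45 pos [0.4224 0.1665 0.1532] yaw y-axis 0.2105 tilt [-1.3e-03 -4.0e-04 -1.0e+00] F [ 0.8  0.  -0.1] T [-0.03  0.02 -0.04] open 0.0425 grip 0.0 q6 0.0
tool shift [ 0.0002 -0.      0.0582] turn 0.0105
```

>>> drive_tool([
  [[0,0,0.015],0.01],
  [[0,0,0.02],0],
  [[0,0,0.02],0],
  [[0,0,0.012],0],
  [[0,0,0.007],0],
  [[0,0,0],0],
  [[0,0,0],0],
])

```text
t: 20.15
tool_pos: [0.4234, 0.1671, 0.0805]
tool_rot: [1.989, 2.431, 0.001]
contact_force: [0.4, -0.3, -0.8]
opening: 0.0425
grip_force: 0.0
```

>>> drive_tool([
  [[0,0,0],0],
  [[0,0,0],0],
  [[0,0,0],0],
  [[0,0,0],0],
  [[0,0,0],0],
  [[0,0,0],0],
], jaw=1, grip_force=25)

```text
t: 20.75
tool_pos: [0.4237, 0.1672, 0.081]
tool_rot: [1.989, 2.43, 0.002]
contact_force: [-1.1, -0.0, 5.5]
opening: 0.0222
grip_force: 24.9
```

>>> drive_tool([
  [[0,0,-0.005],0],
  [[0,0,-0.02],0],
  [[0,0,-0.03],0],
  [[0,0,-0.03],0],
  [[0,0,-0.015],0],
  [[0,0,0],0],
  [[0,0,0],0],
])

```text
t: 21.45
tool_pos: [0.4226, 0.1669, 0.1794]
tool_rot: [-1.99, -2.431, 0.001]
contact_force: [0.7, 0.1, -0.2]
opening: 0.0226
grip_force: 24.6
```

```bash
python3 go.py .525 .390 .178; python3 - <<'E'
from h import *
s=cam("side")["image"]
cv2.imwrite("pics/blk.png",cv2.resize(s[150:270,290:410],None,fx=4,fy=4,interpolation=3))
E
```

```text
t 21.45 pos [0.4226 0.1669 0.1794] yaw y-axis 0.199 tilt [-4.e-04 -1.e-04 -1.e+00] F [ 0.7  0.1 -0.2] T [ 0.04 -0.   -0.02] open 0.0226 grip 24.58640303928405 q6 0.01
tool shift [0.1985 0.1445 0.0013] turn None
```

View pics/blk.png

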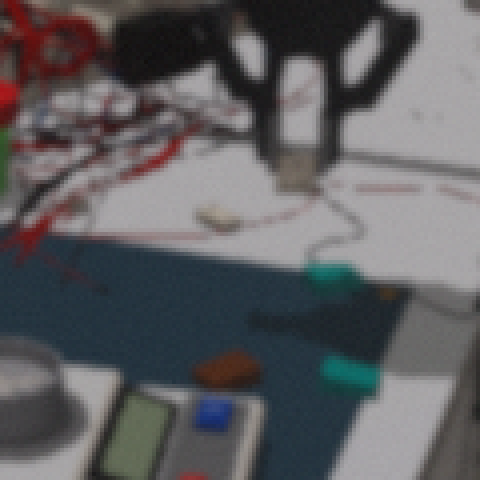

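The block is held level between the fingertips at crop (297,170). The pan is still in place.

>>> drive_tool([
  [[0.01,0.007,-0.005],0],
  [[0.018,0.013,-0.005],0],
  [[0.023,0.017,0],0],
  [[0.024,0.0175,0],0],
  [[0.024,0.0175,0],0],
  [[0.024,0.0175,0],0],
  [[0.024,0.0175,0],0],
  [[0.023,0.0165,0],0],
  [[0.018,0.013,0],0],
  [[0.0105,0.0075,0],0],
])

```text
t: 22.5
tool_pos: [0.5249, 0.392, 0.1883]
tool_rot: [-1.988, -2.432, 0.002]
contact_force: [-0.4, -0.4, -0.1]
opening: 0.0226
grip_force: 24.6
```

>>> drive_tool([
  [[0,0,0],0],
  [[0,0,0],0],
  [[0,0,0],0],
  [[0,0,0],0],
])

```text
t: 22.9
tool_pos: [0.5246, 0.3892, 0.1899]
tool_rot: [-1.991, -2.43, 0.001]
contact_force: [-0.3, -0.9, -1.1]
opening: 0.0227
grip_force: 24.6
```

```bash
python3 go.py .525 .390 .142; python3 - <<'E'
from h import *
s=cam("side")["image"]
cv2.imwrite("pics/blk2.png",cv2.resize(s[190:280,240:360],None,fx=6,fy=6,interpolation=3))
E
```

```text
t 22.9 pos [0.5246 0.3892 0.1899] yaw y-axis 0.1983 tilt [-3.e-04 -2.e-04 -1.e+00] F [-0.3 -0.9 -1.1] T [-0.02 -0.04  0.01] open 0.0227 grip 24.5987116266042 q6 0.33
tool shift [0.0007 0.0006 0.0479] turn None
```

View pics/blk2.png

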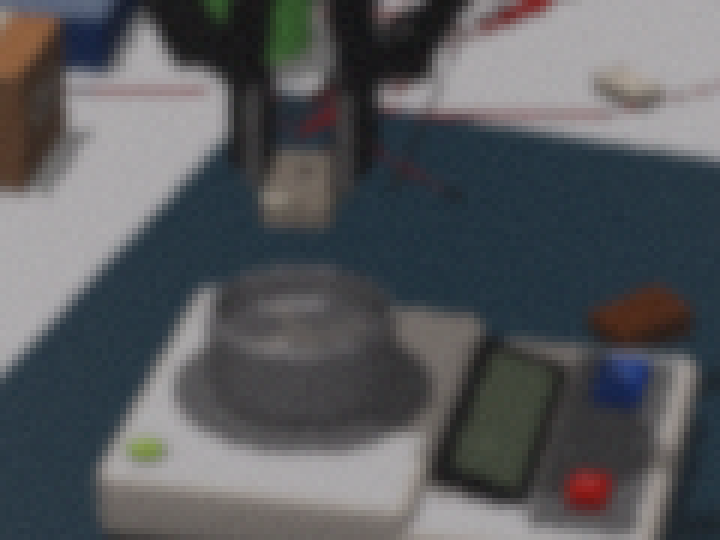

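The block at crop (300,190) is above the pan centre at (303,300). Lowering.

>>> drive_tool([
  [[0.0007,0.0006,0.01],0],
  [[0,0,0.014],0],
  [[0,0,0.01],0],
  [[0,0,0.007],0],
  [[0,0,0.004],0],
  [[0,0,0],0],
  [[0,0,0],0],
  [[0,0,0],0],
])

```text
t: 23.75
tool_pos: [0.5257, 0.391, 0.1456]
tool_rot: [1.989, 2.431, 0.002]
contact_force: [-0.3, 0.1, 0.2]
opening: 0.0224
grip_force: 24.6
```

>>> drive_tool([
  [[0,0,0.002],0],
  [[0,0,0.001],0],
  [[0,0,0.001],0],
  [[0,0,0],0],
  [[0,0,0],0],
])

```text
t: 24.25
tool_pos: [0.5253, 0.3908, 0.1409]
tool_rot: [-1.99, -2.431, 0.0]
contact_force: [-0.3, 1.1, -0.3]
opening: 0.0228
grip_force: 24.6
```

>>> drive_tool([
  [[0,0,0.001],0],
  [[0,0,0.001],0],
  [[0,0,0],0],
  [[0,0,0],0],
])

```text
t: 24.65
tool_pos: [0.5253, 0.3908, 0.1388]
tool_rot: [-1.99, -2.431, 0.0]
contact_force: [0.3, -0.2, -0.3]
opening: 0.0226
grip_force: 24.6
```

>>> drive_tool([
  [[0,0,0.001],0],
  [[0,0,0],0],
  [[0,0,0],0],
])

```text
t: 24.95
tool_pos: [0.5254, 0.3909, 0.1381]
tool_rot: [1.99, 2.431, 0.0]
contact_force: [-0.1, 0.8, -0.5]
opening: 0.0225
grip_force: 24.7
```

>>> drive_tool([
  [[0,0,0.001],0],
  [[0,0,0],0],
  [[0,0,0],0],
])

```text
t: 25.25
tool_pos: [0.5254, 0.3909, 0.1372]
tool_rot: [1.99, 2.431, 0.0]
contact_force: [-1.1, 0.5, 1.8]
opening: 0.0224
grip_force: 24.9
```

>>> drive_tool([
  [[0,0,0.0005],0],
  [[0,0,0],0],
  [[0,0,0],0],
])

```text
t: 25.55
tool_pos: [0.5254, 0.3909, 0.1367]
tool_rot: [1.99, 2.431, 0.001]
contact_force: [-0.1, 0.2, 3.0]
opening: 0.0227
grip_force: 24.9
```

>>> drive_tool([
  [[0,0,0],0],
  [[0,0,0],0],
  [[0,0,0],0],
  [[0,0,0],0],
], jaw=0.69)

```text
t: 25.95
tool_pos: [0.5251, 0.3907, 0.136]
tool_rot: [-1.99, -2.431, 0.001]
contact_force: [0.3, 0.9, -0.3]
opening: 0.0268
grip_force: 0.0
```

>>> drive_tool([
  [[0,0,-0.003],0],
  [[0,0,-0.003],0],
  [[0,0,-0.004],0],
  [[0,0,0],0],
  [[0,0,0],0],
])

```text
t: 26.45
tool_pos: [0.5254, 0.3909, 0.1468]
tool_rot: [1.99, 2.431, 0.001]
contact_force: [0.9, 0.5, 0.5]
opening: 0.0264
grip_force: 0.0
```

Clear of the block. I lift up and away so the top camera can see.

>>> drive_tool([
  [[0,0,-0.01],0],
  [[0,0,-0.02],0],
  [[0,0,-0.03],0],
  [[0,0,-0.03],0],
  [[0,0,-0.02],0],
  [[0.02,-0.01,0],0],
  [[0.03,-0.02,0],0],
  [[0.03,-0.02,0],0],
  [[0.03,-0.02,0],0],
  [[0.02,-0.02,0],0],
])

```text
t: 27.45
tool_pos: [0.41, 0.5019, 0.2572]
tool_rot: [-1.989, -2.432, -0.001]
contact_force: [0.9, -0.1, 0.9]
opening: 0.0262
grip_force: 0.0
```

>>> drive_tool([
  [[0.02,-0.04,0],0],
  [[0.01,-0.04,0],0],
  [[0,-0.03,0],0],
  [[0,0,0],0],
  [[0,0,0],0],
])

```text
t: 27.95
tool_pos: [0.2974, 0.5083, 0.2572]
tool_rot: [1.988, 2.432, 0.002]
contact_force: [1.2, 0.3, 0.1]
opening: 0.0266
grip_force: 0.0
```

```bash
python3 - <<'E'
from h import *
s=cam("side")["image"];t=cam("top")["image"]; print(ctrl.get_obs()["tool_pos"])
cv2.imwrite("pics/end.png",np.hstack([cv2.resize(s[205:285,240:320],(400,400),interpolation=3),cv2.resize(t[190:300,205:315],(400,400),interpolation=3)]))
E
```

```text
[0.29847849 0.50824389 0.25699623]
```

View pics/end.png

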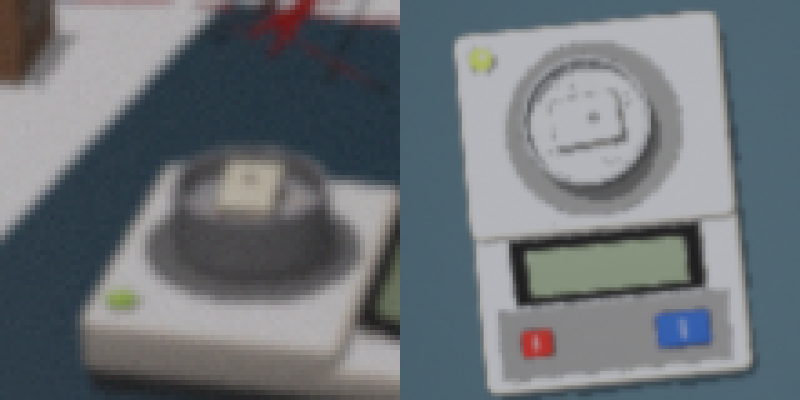

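The block lies flat in the pan, at side crop (250,185) and top crop (590,120). The pan is level and home, and both keys are up. Handing in.

```bash
python3 -c "from station import ctrl;print(ctrl.finish_job())"
```

```text
the job is handed in; nothing more can be done
None
```

The job is handed in after about 28 s of robot time: the pan dropped home on the support, the tare key was pressed to its stop and released (about 8 N at most), and the off-white block was then laid flat in the pan; the judge's verdict was not shown.

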